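# Stand the turning pattern upright beside the lathe

## Robot

A 6-joint arm with a two-finger parallel gripper is mounted at the origin on the work surface. World frame = base frame: x ahead of the robot, y to its left, z up, the work surface at z = 0. Lengths are in m, angles in degrees, forces in N, time in s.
With the tool pointing down it reaches from about 0.15 to 0.775 m from the base axis. Payload 6.1 kg.
Tool frame: the origin (TCP) lies at the very end of the fingers, on their centre line; the grasp point (between the pads) lies env.pinch_z behind it (env.pinch_z is the distance from the TCP to the grasp point, in m); y points along the fingers, z is the direction in which the jaws open and shut, and the axes are right-handed (so a half turn about y gives the same grasp; the last joint's range is limited). The gripper opens to 85 mm and grips with 20 to 120 N. Pads are 22 mm wide; open, the fingers measure 114 mm over their backs; the gripper's body (76 mm by 85 mm) begins 54 mm behind the grasp point. The pads swing forward as they close: fully open they stand 13 mm farther back than shut.
Start: joints at [71.906, 7.208, -2.269, 80.523, 0, 90], TCP at [0.163, 0.499, 0.193] pointing down, gripper open.
Joint ranges: [-155.77, 155.77], [-54.66, 111.73], [-72.52, 77.12], [-102.08, 115.82], [-83.92, 84.16], [-180, 180]. Speed limits (degrees/s): [136.94, 136.94, 172.46, 180, 180, 180].

## Interface

Orientations are given as a 3x3 rotation matrix whose columns are the frame's x, y, z axes.
In Python, from station import env gives the robot as it stands.
- The arm moves only by the tool apply_moves, never from a script. Its argument "increments" is one flat list of numbers, 6 for each row, row after row: the shift along the tool's x, y, z normalised to -1 to 1, where 1 is 15 cm, then the turn, a rotation vector about the tool's x, y, z normalised to -1 to 1, where 1 is 2 pi rad. A call has 1 to 5 rows; each row shifts and turns the pose as measured when the row begins, along the tool's axes as they then stand; what a row does not reach is not made up. A row lasts 1/8 s, in which the tool goes at most 62.5 mm and 10.7 degrees, less where a joint would pass 70% of its speed; a pose out of reach is approached as far as the arm can. A call with a number of a shift or a turn outside -1 to 1 is refused whole. A call with a gripper value outside its range is refused whole. "fingers" is the closure, from 0 (fully open) to 1 (shut), set as the call begins (left out, the last holds). The fingers move at their own pace and stop on an object; "grip_force" is the grip in N (left out, the last holds). Time passes only in rows, so rows that do not move let the fingers close. It gives the time, the measured TCP pose, the force and the opening at its end, in the units of the state.
- env.observe(): the state, without advancing time (a new reading comes with each control period).
- env.grab_frame(name): name is "scene" or "top" or "wrist"; returns (picture, depth): 384x512x3 uint8, red, green, blue; 384x512 float32, m along the optical axis (not along the pixel's ray), 0 where there is no reading.
- env.calibration(name): a dict with "K" (3x3 intrinsics, pixels), "dist" ([k1, k2, p1, p2, k3] as OpenCV has them; the pictures are not rectified), "extrinsics" (4x4, takes a point from camera to world coordinates). Camera axes: x right, y up, looking along -z (the intrinsics and any distortion apply to the point x, -y, -z); pixel columns grow to the right and rows downward; lengths in m; the calibration is good to about 2 mm. A picture is of the moment at which its call begins: read the wrist's pose just before it. calibration takes no time and is no camera call; for the wrist camera it gives the pose at the moment of the call.
- env.job_done(): hands the job in, once; it reports no verdict.
Trained networks look in the newest picture that a camera, given by its name, has taken for a name from the list of things; names that differ only in an ending like _2 or _b are one class to them, and where a whole thing is asked for, a point or a joint stands for the part that bears it (a point fixed in the world has none). Each returns a list of dicts, best first, with "conf" (0 to 1); they miss things now and then, are a little off and sometimes report something else, mostly with a low value. They report only what shows in the picture. A call takes as long as a camera call. They do not tell look-alikes from the thing itself.
- env.recognise(camera, name): "centre" ([x, y, z] in m, in world coordinates, good to about 4 mm: the middle of the surface that is visible of it).
- env.silhouettes(camera, name): "pixels" (384x512 bool, what is visible of it).
The state is a dict: "t": time; "joint_pos": joint angles; "dq": joint speeds; "joint_torque": joint torques, N m; "position": TCP position; "tool_rot": TCP orientation; "wrist_force": force on the tool from outside, world axes, zero at the start; "ft_torque": the same for the moment, N m; "width": finger opening in m.
Only numpy, scipy, OpenCV 4.12 (cv2) and the standard library are available. Lean on these libraries where they do the work, as an engineer would, in place of code of your own. Each camera call takes 0.05 s, during which the arm holds its last target.

## Task

Take the shaped pattern board (the one cut to a stepped outline, not the plain rectangular board) off its sloping rest and stand it upright, on its long straight edge, in the middle of the low dark wooden stand, lengthwise along the stand, so the turner can read it from the lathe. Set it down rather than dropping it, let go, and leave the plain board as it lies.

Things in the scene. Friction and masses are not known exactly. Their poses are not given: they have to be found in the camera images.
- pattern_center (a point): Centre, half-way up, of the shaped plywood pattern board: 150 mm long (y), 22 thick (x), 100 high (z, up from its long straight edge), about 0.2 kg. Outline: 60 mm wide flat-topped middle 100 high, then on both sides a 20 mm notch (55 high) and a 25 mm round-topped end lobe (75 high). Starts on its rest, lying back 40 degrees from upright: straight edge low and nearer the robot, z up the slope.
- rest_a: Wooden rest under the pattern board, fixed, 120 mm wide (y), origin under its base on the bench. Its ramp, 40 degrees from vertical, rises away from the robot (+x) and carries only the lowest 52 mm of the board; the upper 48 mm is free above and below and can be pinched across its thickness, in line with the slope. A lip 17 mm deep holds the low edge: lifting straight up clears it.
- stand_top (a point): Centre of the top face of the fixed low dark wooden stand, a plain slab 220 mm long (its y), 80 mm wide (its x) and 20 mm high on the bench; z is up, this point is 20 mm above the bench.
- blank_center (a point): Centre of the plain rectangular plywood board, 150 x 22 x 100 mm with the same axes, lying back 40 degrees from upright on a second, identical rest: a bystander, to be left as it lies.
Mind the look-alikes: they are no part of the job. What is shaped like the part that bears pattern_center but purple is not meant.

How it is judged:
By the outcome, as a careful person would: the job done as asked, in the order asked, and still so for the second after the job is handed in, with the robot touching nothing.
It also fails if it takes over 40 s, if anything falls off the work surface, if the arm or the gripper's body presses on something with over 40 N, if the wrist force passes 120 N, or if a joint passes its speed limit or range.

## Working session

There is one attempt and no reset: what is moved stays moved. The work goes in short steps, Python scripts to look and compute and a tool call to move; the robot and the scene stay as the last step left them, time stands still between calls to the robot, and variables do not carry over. Pictures are saved under pics/ and viewed, and the job is handed in when it is done.

Besides the shell and the picture viewer there is one more tool, called after "Request:" as name(argument=value, ...) on one line, values as JSON. apply_moves: Moves the arm, as the interface text tells. Its arguments: {"type":"object","properties":{"increments":{"type":"array","items":{"type":"number"}},"fingers":{"type":"number"},"grip_force":{"type":"number"}},"required":["increments"]}

```bash
ls; mkdir -p pics; python3 - <<'E'
from station import env
import cv2,numpy as np
s=env.observe(); print({k:np.round(v,3).tolist() for k,v in s.items()}, env.pinch_z)
for c in ["scene","top"]:
    p,d=env.grab_frame(c); cv2.imwrite(f"pics/{c}0.png",p[:,:,::-1]); np.save(f"{c}_d.npy",d); np.save(f"{c}_p.npy",p)
    k=env.calibration(c); print(c,k)
E
```

```text
pics
{'t': 0.0, 'joint_pos': [71.906, 7.242, -2.328, 80.525, 0.001, 90.001], 'dq': [0.01, 0.063, -0.033, 0.015, 0.011, -0.013], 'joint_torque': [-0.0, -43.592, 35.292, 0.017, -0.0, -0.0], 'position': [0.163, 0.499, 0.192], 'tool_rot': [[0.951, -0.001, 0.311], [-0.311, -0.002, 0.951], [-0.0, -1.0, -0.002]], 'wrist_force': [0.689, -0.98, 0.265], 'ft_torque': [-0.04, -0.013, 0.002], 'width': 0.085} 0.0187
scene {'K': array([[457.14502257,   0.        , 255.06247791],
       [  0.        , 457.14502257, 193.3613211 ],
       [  0.        ,   0.        ,   1.        ]]), 'dist': array([0.00769352, 0.        , 0.        , 0.        , 0.        ]), 'extrinsics': array([[ 0.05171322, -0.86870787,  0.49261789,  1.0809422 ],
       [ 0.99865076,  0.04732119, -0.02138605,  0.03082846],
       [-0.00473304,  0.49305917,  0.8699829 ,  1.16210058],
       [ 0.        ,  0.        ,  0.        ,  1.        ]])}
top {'K': array([[432.08981321,   0.        , 262.4536048 ],
       [  0.        , 432.08981321, 187.59040279],
       [  0.        ,   0.        ,   1.        ]]), 'dist': array([-0.09975678,  0.        ,  0.        ,  0.        ,  0.        ]), 'extrinsics': array([[-0.00183715,  0.98480871, -0.17363304,  0.25773515],
       [-0.99977025, -0.00551696, -0.0207128 ,  0.03578342],
       [-0.02135608,  0.17355509,  0.98459258,  1.2570276 ],
       [ 0.        ,  0.        ,  0.        ,  1.        ]])}
```

View pics/scene0.png

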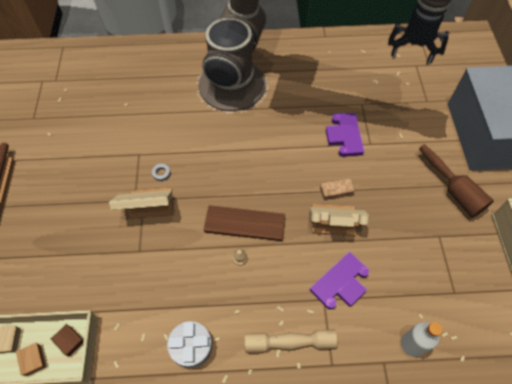

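View pics/top0.png

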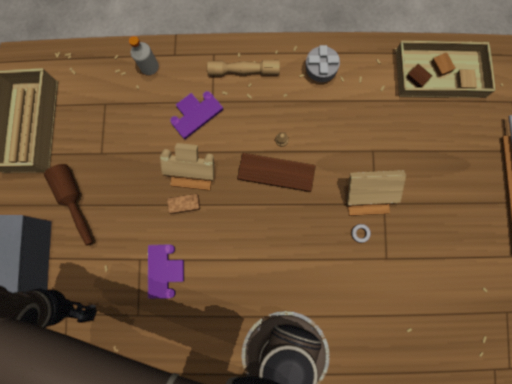

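The scene view shows the shaped board at about (338,216), the dark stand at (245,223), and the plain board at (142,200). In the top view they're at (187,162), (276,172) and (376,188). The purple look-alikes lie flat on the bench. Next I'll measure from depth.

```bash
cat > h.py <<'E'
import numpy as np,cv2
from station import env
def cloud(c,d,T=None):
    k=env.calibration(c); K=k["K"];T=k["extrinsics"] if T is None else T
    v,u=np.mgrid[0:384,0:512]
    n=cv2.undistortPoints(np.stack([u.ravel(),v.ravel()],1).astype(np.float64).reshape(-1,1,2),K,k["dist"]).reshape(384,512,2)
    P=np.stack([n[...,0]*d,-n[...,1]*d,-d],-1)
    return P@T[:3,:3].T+T[:3,3]
E
python3 - <<'E'
from h import *
for c in ["top","scene"]:
    env.grab_frame(c)
    for n in ["pattern_center","stand_top","blank_center","rest_a"]:
        print(c,n,[(np.round(r["centre"],3).tolist(),round(r["conf"],2)) for r in env.recognise(c,n)])
    d=np.load(f"{c}_d.npy");p=np.load(f"{c}_p.npy"); P=cloud(c,d); np.save(f"{c}_P.npy",P)
    m=d>0
    print("bench z",np.median(P[m][:,2]))
    sil=env.silhouettes(c,"pattern_center")
    for i,s in enumerate(sil):
        q=P[s["pixels"]&m]; print(i,s["conf"],len(q),q.mean(0).round(3),q.min(0).round(3),q.max(0).round(3)); np.save(f"{c}_sil{i}.npy",s["pixels"])
print(env.observe()["t"])
E
```

```text
top pattern_center [([0.707, 0.271, 0.024], 0.87), ([0.538, 0.276, 0.076], 0.63), ([0.236, 0.346, 0.024], 0.55)]
top stand_top [([0.518, 0.025, 0.02], 0.76)]
top blank_center [([0.541, 0.274, 0.078], 0.74), ([0.491, 0.275, 0.009], 0.72), ([0.462, -0.252, 0.084], 0.56)]
top rest_a [([0.492, 0.277, 0.009], 0.95)]
bench z 0.0015943801298770044
0 0.95 1294 [0.705 0.265 0.021] [ 0.632  0.184 -0.004] [0.774 0.338 0.031]
1 0.78 1394 [0.54  0.274 0.075] [0.499 0.2   0.031] [0.59  0.353 0.118]
2 0.62 1540 [0.236 0.346 0.022] [ 0.159  0.287 -0.005] [0.311 0.392 0.031]
scene pattern_center [([0.242, 0.347, 0.023], 0.95), ([0.709, 0.27, 0.021], 0.68), ([0.554, 0.269, 0.08], 0.57)]
scene stand_top [([0.53, 0.026, 0.022], 0.62)]
scene blank_center [([0.489, -0.248, 0.103], 0.63)]
scene rest_a [([0.557, 0.267, 0.009], 0.94)]
bench z 0.0006673849230874884
0 0.86 1206 [0.242 0.349 0.021] [ 0.156  0.293 -0.003] [0.314 0.396 0.03 ]
1 0.77 816 [0.55  0.277 0.083] [0.501 0.203 0.001] [0.587 0.357 0.119]
2 0.57 1858 [0.709 0.266 0.021] [ 0.62   0.185 -0.004] [0.774 0.337 0.03 ]
0.7
```

```bash
python3 - <<'E'
from h import *
from scipy.optimize import least_squares
for c in ["top","scene"]:
    P=np.load(f"{c}_P.npy");s=np.load(f"{c}_sil1.npy"); q=P[cv2.erode(s.astype(np.uint8),np.ones((3,3)))>0]
    # plane RANSAC
    rng=np.random.default_rng(0);best=None
    for _ in range(800):
        a=q[rng.choice(len(q),3,False)]; n=np.cross(a[1]-a[0],a[2]-a[0]); l=np.linalg.norm(n)
        if l<1e-6: continue
        n/=l; i=abs((q-a[0])@n)<0.002
        if best is None or i.sum()>best.sum(): best=i
    g=q[best]; m=g.mean(0); n=np.linalg.svd(g-m)[2][2]; n*=np.sign(n[2])
    print(c,len(q),len(g),m.round(4),n.round(3),"tilt of normal from vertical",np.degrees(np.arccos(n[2])),"yaw",np.degrees(np.arctan2(n[1],n[0])))
# stand
for c in ["top","scene"]:
    P=np.load(f"{c}_P.npy"); p=np.load(f"{c}_p.npy").astype(int)
    m=(abs(P[...,2]-.02)<.008)&(abs(P[...,0]-.52)<.1)&(abs(P[...,1]-.025)<.15)&(p.sum(2)<260)
    m=cv2.morphologyEx(m.astype(np.uint8),cv2.MORPH_OPEN,np.ones((3,3)))>0
    q=P[m]; r=cv2.minAreaRect(q[:,:2].astype(np.float32)); print(c,"stand",m.sum(),np.median(q[:,2]),r)
E
```

```text
top 1200 756 [0.536  0.2743 0.0738] [-0.756  0.098  0.647] tilt of normal from vertical 49.65386352101252 yaw 172.5861661310689
scene 658 327 [0.5417 0.2778 0.0819] [-0.749  0.093  0.656] tilt of normal from vertical 49.01988897481861 yaw 172.89679667297372
top stand 1996 0.02089857370645065 ((0.5240352749824524, 0.021806500852108), (0.22032347321510315, 0.08118275552988052), 80.04432678222656)
scene stand 2004 0.020036937367510554 ((0.5236597061157227, 0.025896184146404266), (0.21792718768119812, 0.07957055419683456), 80.11180877685547)
```

```bash
python3 - <<'E'
from h import *
a=np.load("top_p.npy")[100:230,130:420,::-1]; cv2.imwrite("pics/topc.png",cv2.resize(a,None,fx=2.7,fy=2.7,interpolation=cv2.INTER_CUBIC))
a=np.load("scene_p.npy")[170:290,190:390,::-1]; cv2.imwrite("pics/scc.png",cv2.resize(a,None,fx=4,fy=4,interpolation=cv2.INTER_CUBIC))
E
```

```text
(no output)
```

View pics/topc.png

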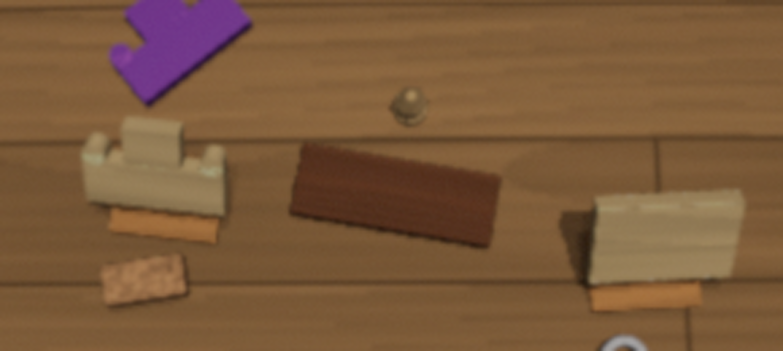

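View pics/scc.png

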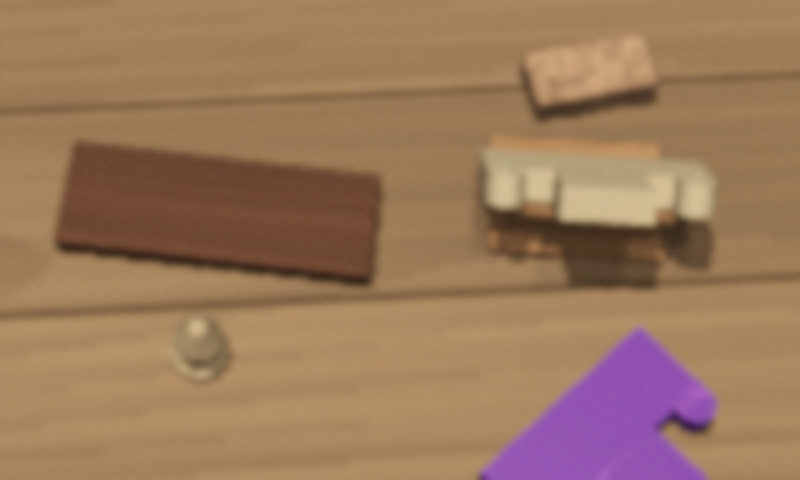

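```bash
python3 - <<'E'
from h import *
psi=np.radians(-7.3);c,s=np.cos(psi),np.sin(psi);t=np.radians(40)
ey=np.array([-s,c,0]);ez=np.array([np.sin(t)*c,np.sin(t)*s,np.cos(t)]);ex=np.cross(ey,ez)
print(ex,ey,ez)
O=np.array([.54,.274,.075])
for cm in ["top","scene"]:
    P=np.load(f"{cm}_P.npy");p=np.load(f"{cm}_p.npy").astype(int)
    L=(P-O)@np.stack([ex,ey,ez],1)
    sil=np.load(f"{cm}_sil1.npy"); 
    sil=cv2.dilate(sil.astype(np.uint8),np.ones((5,5)))>0
    sil&=P[...,2]>.03
    q=L[sil]
    print(cm,"x med",np.median(q[:,0]))
    f=q[abs(q[:,0]-np.median(q[abs(q[:,0])<.01,0]))<.005]
    print(" face x",np.median(f[:,0]),"y",np.percentile(f[:,1],[0,1,5,95,99,100]).round(4),"z",np.percentile(f[:,2],[0,1,5,95,99,100]).round(4))
    for lo,hi in [(-.05,-.035),(-.035,-.02),(-.02,0),(0,.01),(.01,.02),(.02,.03),(.03,.04),(.04,.05),(.05,.06)]:
        g=f[(f[:,2]>lo)&(f[:,2]<hi)]
        if len(g): print("  ",lo,hi,len(g),np.percentile(g[:,1],[0,2,98,100]).round(4))
    for lo,hi in [(-.08,-.06),(-.06,-.04),(-.02,0),(0,.02),(.04,.06),(.06,.08)]:
        g=f[(f[:,1]>lo)&(f[:,1]<hi)]
        if len(g): print("  y",lo,hi,len(g),np.percentile(g[:,2],[0,2,98,100]).round(4))
E
```

```text
[ 0.75983523 -0.09733714 -0.64278761] [0.12706461 0.99189444 0.        ] [ 0.63757746 -0.08167556  0.76604444]
top x med -0.0015309668005106217
 face x -0.0019475895000095915 y [-0.0728 -0.0717 -0.0659  0.0667  0.0742  0.0766] z [-0.0567 -0.0542 -0.0466  0.0438  0.0509  0.0526]
   -0.05 -0.035 192 [-0.0717 -0.0687  0.0732  0.0761]
   -0.035 -0.02 208 [-0.0726 -0.0693  0.0719  0.0755]
   -0.02 0 281 [-0.0722 -0.0704  0.0736  0.0766]
   0 0.01 152 [-0.0724 -0.0692  0.0714  0.0749]
   0.01 0.02 114 [-0.0728 -0.072   0.0732  0.074 ]
   0.02 0.03 89 [-0.0721 -0.0703  0.0679  0.0702]
   0.03 0.04 58 [-0.028  -0.0276  0.0318  0.0321]
   0.04 0.05 72 [-0.0277 -0.0274  0.031   0.0346]
   0.05 0.06 19 [-0.02   -0.0191  0.0312  0.0316]
  y -0.08 -0.06 105 [-0.0525 -0.0468  0.0254  0.0273]
  y -0.06 -0.04 133 [-0.056  -0.0496  0.0221  0.0256]
  y -0.02 0 206 [-0.0567 -0.0519  0.0505  0.0523]
  y 0 0.02 200 [-0.0567 -0.0475  0.0512  0.0526]
  y 0.04 0.06 123 [-0.0529 -0.0488  0.0199  0.0244]
  y 0.06 0.08 114 [-0.05   -0.0491  0.0248  0.026 ]
scene x med 0.0010154259201828504
 face x -0.003688733
[... 169 characters left out ...]
  -0.035 -0.02 64 [-0.0698 -0.0659  0.0758  0.0792]
   -0.02 0 86 [-0.0699 -0.0684  0.0776  0.0804]
   0 0.01 65 [-0.0686 -0.0626  0.075   0.0785]
   0.01 0.02 56 [-0.0695 -0.0689  0.0762  0.0767]
   0.02 0.03 47 [-0.0673 -0.0672  0.0729  0.0731]
   0.03 0.04 21 [-0.0246 -0.0246  0.0338  0.0347]
   0.04 0.05 58 [-0.0249 -0.0233  0.033   0.035 ]
   0.05 0.06 8 [-0.019  -0.0183  0.019   0.0193]
  y -0.08 -0.06 30 [-0.053  -0.0521  0.0242  0.0269]
  y -0.06 -0.04 53 [-0.0461 -0.0435  0.0242  0.0252]
  y -0.02 0 77 [-0.0519 -0.0451  0.0515  0.0533]
  y 0 0.02 76 [-0.0497 -0.0484  0.0508  0.0523]
  y 0.04 0.06 53 [-0.0475 -0.0456  0.0175  0.0189]
  y 0.06 0.08 61 [-0.0529 -0.0518  0.0245  0.0253]
```

```bash
cat >> h.py <<'E'
from scipy.spatial.transform import Rotation as Rt
def frame(psi_deg,tilt_deg):
    s_=np.radians(psi_deg);t=np.radians(tilt_deg);c,s=np.cos(s_),np.sin(s_)
    ey=np.array([-s,c,0]);ez=np.array([np.sin(t)*c,np.sin(t)*s,np.cos(t)]);ex=np.cross(ey,ez)
    return ex,ey,ez
def tool(psi,tilt):
    ex,ey,ez=frame(psi,tilt); return np.stack([-ey,-ez,ex],1)
BC=np.array([.5478,.2761,.0707])
def plan(p,R,mm=50,deg=9.,show=5):
    o=env.observe(); p0=np.array(o["position"]);R0=np.array(o["tool_rot"])
    w=Rt.from_matrix(R0.T@R).as_rotvec(); d=np.linalg.norm(p-p0); a=np.degrees(np.linalg.norm(w))
    n=max(1,int(np.ceil(max(d*1000/mm,a/deg))))
    print("t",round(o["t"],2),"dist mm",round(d*1000,1),"ang",round(a,1),"rows",n,"joints",np.round(o["joint_pos"],1).tolist(),"F",np.round(o["wrist_force"],1).tolist(),"w",round(o["width"],4))
    for i in range(min(n,show)):
        R_i=R0@Rt.from_rotvec(w*i/n).as_matrix()
        print(", ".join(f"{v:.3f}" for v in np.r_[R_i.T@(p-p0)/n/.15, w/n/(2*np.pi)]),",")
E
python3 - <<'E'
from h import *
ex,ey,ez=frame(-7.3,40)
plan(BC+.0113*ez+.05*ez+np.array([-.02,0,.09]),tool(-7.3,20))
E
```

```text
t 0.7 dist mm 464.0 ang 81.3 rows 10 joints [71.9, 7.2, -2.3, 80.5, -0.0, 90.0] F [0.0, 1.1, -0.1] w 0.0851
0.303, -0.010, -0.061, -0.005, 0.022, 0.004 ,
0.308, -0.016, -0.019, -0.005, 0.022, 0.004 ,
0.308, -0.024, 0.022, -0.005, 0.022, 0.004 ,
0.301, -0.032, 0.063, -0.005, 0.022, 0.004 ,
0.289, -0.042, 0.102, -0.005, 0.022, 0.004 ,
```

Request:
apply_moves(increments=[0.3,-0.06,-0.06,-0.005,0.022,0.004,0.31,-0.06,-0.02,-0.005,0.022,0.004,0.31,-0.03,0.02,-0.005,0.022,0.004,0.3,-0.03,0.06,-0.005,0.022,0.004,0.29,-0.04,0.1,-0.005,0.022,0.004], fingers=0, grip_force=30)

```text
t: 1.32
position: [0.3659, 0.3819, 0.2152]
tool_rot: [[0.516, -0.195, 0.834], [-0.854, -0.043, 0.518], [-0.065, -0.98, -0.189]]
wrist_force: [-0.1, 0.7, 0.6]
width: 0.0854
```

```bash
cat > p1.py <<'E'
from h import *
ex,ey,ez=frame(-7.3,40)
plan(BC+.0113*ez+.05*ez+np.array([-.02,0,.09]),tool(-7.3,20))
E
python3 p1.py
```

```text
t 1.32 dist mm 229.7 ang 39.3 rows 5 joints [42.6, 16.9, 11.4, 94.6, 5.8, 100.6] F [-0.1, 0.7, 0.6] w 0.0854
0.265, -0.036, 0.149, -0.004, 0.021, 0.004 ,
0.242, -0.046, 0.182, -0.004, 0.021, 0.004 ,
0.215, -0.057, 0.211, -0.004, 0.021, 0.004 ,
0.184, -0.068, 0.235, -0.004, 0.021, 0.004 ,
0.149, -0.078, 0.256, -0.004, 0.021, 0.004 ,
```

Request:
apply_moves(increments=[0.26,-0.04,0.15,-0.004,0.021,0.004,0.24,-0.05,0.18,-0.004,0.021,0.004,0.22,-0.06,0.21,-0.004,0.021,0.004,0.18,-0.07,0.24,-0.004,0.021,0.004,0.15,-0.08,0.26,-0.004,0.021,0.004])

```text
t: 1.95
position: [0.5742, 0.2663, 0.2088]
tool_rot: [[-0.148, -0.338, 0.929], [-0.989, 0.058, -0.137], [-0.008, -0.939, -0.343]]
wrist_force: [0.6, 1.0, 1.3]
width: 0.0854
```

```bash
cat > p2.py <<'E'
from h import *
ex,ey,ez=frame(-7.3,40)
plan(BC+.0113*ez+.065*ez,tool(-7.3,40),mm=40)
E
python3 p2.py
```

```text
t 1.95 dist mm 82.8 ang 20.0 rows 3 joints [19.8, 38.2, 41.1, 110.5, 9.7, 116.7] F [0.6, 1.0, 1.3] w 0.0854
-0.014, 0.150, 0.106, -0.018, -0.001, -0.001 ,
-0.014, 0.137, 0.122, -0.018, -0.001, -0.001 ,
-0.014, 0.122, 0.137, -0.018, -0.001, -0.001 ,
```

Request:
apply_moves(increments=[-0.01,0.14,0.11,-0.018,0,0,-0.01,0.14,0.12,-0.018,0,0])

```text
t: 2.2
position: [0.579, 0.2631, 0.1399]
tool_rot: [[-0.16, -0.508, 0.846], [-0.987, 0.104, -0.125], [-0.025, -0.855, -0.518]]
wrist_force: [-0.4, 1.0, -0.5]
width: 0.0855
```

```bash
python3 p2.py
```

```text
t 2.2 dist mm 21.6 ang 9.1 rows 2 joints [17.0, 48.5, 46.2, 115.7, 14.4, 112.2] F [-0.4, 1.0, -0.5] w 0.0855
-0.031, 0.003, 0.065, -0.012, -0.001, -0.003 ,
-0.030, -0.002, 0.065, -0.012, -0.001, -0.003 ,
```

```bash
cat > kin.py <<'E'
import numpy as np
from scipy.spatial.transform import Rotation as Rt
from scipy.optimize import least_squares
def fk(q,k):
    h,L1,L2,a1,b2,L4,L5,e=k
    q=np.radians(q); Z=lambda a:Rt.from_euler('z',a).as_matrix(); Y=lambda a:Rt.from_euler('y',a).as_matrix()
    X=lambda a:Rt.from_euler('x',a).as_matrix()
    T=Z(q[0]); p=T@[a1,0,h]
    T=T@Y(q[1]); p=p+T@[0,0,L1]
    T=T@Y(-q[2]); p=p+T@[L2,0,b2]
    T=T@Y(q[3]); p=p+T@[L4,e,0]
    T=T@Z(q[4]); p=p+T@[L5,0,0]
    T=T@X(q[5])
    return p,T
D=[([71.906,7.242,-2.328,80.525,0,90],[.163,.499,.192],None),
([42.6,16.9,11.4,94.6,5.8,100.6],[0.3659,0.3819,0.2152],[[0.516,-0.195,0.834],[-0.854,-0.043,0.518],[-0.065,-0.98,-0.189]]),
([19.8,38.2,41.1,110.5,9.7,116.7],[0.5742,0.2663,0.2088],[[-0.148,-0.338,0.929],[-0.989,0.058,-0.137],[-0.008,-0.939,-0.343]]),
([17.0,48.5,46.2,115.7,14.4,112.2],[0.579,0.2631,0.1399],[[-0.16,-0.508,0.846],[-0.987,0.104,-0.125],[-0.025,-0.855,-0.518]])]
import sys
if __name__=="__main__":
    f=lambda k:np.r_[np.concatenate([fk(q,k)[0]-p for q,p,_ in D])*1e3,(k-k0)*1e-1]
    k0=np.array([.2,.3,.3,0,0,.1,.1,0]); r=least_squares(f,k0); print(r.x.round(4),r.fun[:12].round(1))
    for q,p,R in D[1:]: print(fk(q,r.x)[1].round(3).tolist(),R)
E
python3 kin.py
```

```text
[ 1.354e-01  5.343e-01  4.544e-01 -4.100e-03  8.820e-02  1.540e-01
  3.308e-01  1.000e-04] [ 0.   0.3 -0.1 -0.5 -0.3 -0.1  0.1 -0.2 -0.2  0.2  0.1  0.4]
[[-0.197, 0.834, 0.516], [-0.044, 0.518, -0.854], [-0.979, -0.191, -0.066]] [[0.516, -0.195, 0.834], [-0.854, -0.043, 0.518], [-0.065, -0.98, -0.189]]
[[-0.338, 0.93, -0.147], [0.058, -0.136, -0.989], [-0.94, -0.342, -0.008]] [[-0.148, -0.338, 0.929], [-0.989, 0.058, -0.137], [-0.008, -0.939, -0.343]]
[[-0.508, 0.847, -0.16], [0.105, -0.124, -0.987], [-0.855, -0.518, -0.026]] [[-0.16, -0.508, 0.846], [-0.987, 0.104, -0.125], [-0.025, -0.855, -0.518]]
```

```bash
cat >> kin.py <<'E'
    np.save("k.npy",r.x)
LO=np.array([-155.77,-54.66,-72.52,-102.08,-83.92,-180]);HI=np.array([155.77,111.73,77.12,115.82,84.16,180])
def ik(p,R,q0=None,n=30):
    k=np.load("k.npy"); rng=np.random.default_rng(1); best=[]
    def f(q):
        P,T=fk(q,k); Rm=T[:,[2,0,1]]
        return np.r_[(P-p)*1e3,np.degrees(Rt.from_matrix(Rm.T@R).as_rotvec())*2]
    for i in range(n):
        s=q0 if (i==0 and q0 is not None) else rng.uniform(LO+1,HI-1)
        r=least_squares(f,np.clip(s,LO+.01,HI-.01),bounds=(LO+.0,HI-.0)); best.append((np.linalg.norm(r.fun),r.x,r.fun))
    best.sort(key=lambda b:b[0]); return best
E
python3 kin.py >/dev/null; python3 - <<'E'
from h import *; from kin import *
q0=np.array([17.0,48.5,46.2,115.7,14.4,112.2])
for tilt in (40,):
  ex,ey,ez=frame(-7.3,40)
  for off in (.0113,.03,.05,.065,.08):
   for flip in (1,-1):
    R=tool(-7.3,tilt)*np.array([flip,1,flip]); b=ik(BC+off*ez,R,q0)
    print(tilt,off,flip,round(b[0][0],2),b[0][1].round(1),b[0][2].round(1))
E
```

```text
40 0.0113 1 2.9 [ 17.9  53.5  43.5 115.8  16.1 110.2] [-0.6 -0.1 -0.4 -2.5  0.  -1.3]
40 0.0113 -1 2.9 [ 17.9  53.5  43.5 115.8  16.1 -69.8] [-0.6 -0.1 -0.4  2.5  0.   1.3]
40 0.03 1 7.45 [ 17.4  52.6  44.8 115.8  16.1 110.4] [-1.5 -0.3 -1.2 -6.4  0.  -3.4]
40 0.03 -1 7.45 [ 17.4  52.6  44.8 115.8  16.1 -69.6] [-1.5 -0.3 -1.2  6.4  0.   3.4]
40 0.05 1 12.32 [ 16.9  51.8  46.3 115.8  16.1 110.7] [ -2.4  -0.4  -1.9 -10.5  -0.   -5.6]
40 0.05 -1 12.32 [ 16.9  51.8  46.3 115.8  16.1 -69.3] [-2.4 -0.4 -1.9 10.5 -0.   5.6]
40 0.065 1 15.98 [ 16.5  51.2  47.5 115.8  16.2 110.8] [ -3.1  -0.5  -2.5 -13.6   0.   -7.3]
40 0.065 -1 15.98 [ 16.5  51.2  47.5 115.8  16.2 -69.2] [-3.1 -0.5 -2.5 13.6 -0.   7.3]
40 0.08 1 19.64 [ 16.2  50.7  48.7 115.8  16.2 111. ] [ -3.8  -0.6  -3.1 -16.7   0.   -9. ]
40 0.08 -1 19.64 [ 16.2  50.7  48.7 115.8  16.2 -69. ] [-3.8 -0.6 -3.1 16.7  0.   9. ]
```

```bash
python3 - <<'E'
from h import *; import kin; from kin import *
kin.HI=HI.copy(); kin.HI[3]=115.5
q=np.array([17.0,48.5,46.2,115.,14.4,112.2])
ex,ey,ez=frame(-7.3,40)
def maxtilt(pinch,q):
  for t in np.arange(40.5,20,-.5):
    R=tool(-7.3,t); zt=-R[:,1]
    b=ik(pinch-env.pinch_z*zt,R,q,n=1)[0]
    if b[0]<.3: return t,b[1]
  return None,q
for off in (.02,.025,.03,.035,.05,.065,.085):
  t,q=maxtilt(BC+off*ez,q); print("off",off,t,q.round(1))
for up in (0,.01,.02,.03,.05,.08):
  t,q=maxtilt(BC+.027*ez+[0,0,up],q); print("up",up,t,q.round(1))
E
```

```text
off 0.02 39.5 [ 18.2  53.7  42.5 115.5  15.9 110.2]
off 0.025 38.5 [ 18.2  53.2  42.6 115.1  15.6 110.5]
off 0.03 38.0 [ 18.2  53.2  43.4 115.4  15.4 110.6]
off 0.035 37.5 [ 18.2  53.   43.9 115.5  15.2 110.7]
off 0.05 35.0 [ 18.2  52.1  45.1 115.2  14.3 111.4]
off 0.065 33.0 [ 18.2  51.7  46.8 115.5  13.6 111.8]
off 0.085 30.0 [ 18.2  50.9  48.6 115.3  12.4 112.5]
up 0 38.5 [ 18.2  53.4  43.2 115.5  15.5 110.5]
up 0.01 37.5 [ 18.3  52.3  43.  115.4  15.3 110.8]
up 0.02 36.5 [ 18.5  51.3  42.9 115.3  15.  111.2]
up 0.03 35.5 [ 18.6  50.3  42.9 115.3  14.7 111.6]
up 0.05 33.5 [ 18.9  48.5  43.  115.2  14.1 112.3]
up 0.08 30.5 [ 19.4  45.9  43.5 115.4  13.2 113.4]
```

```bash
cat > g.py <<'E'
from h import *; import sys
a=[float(v) for v in sys.argv[1:]]
off,tilt,up=a[:3]; mm=a[3] if len(a)>3 else 40
ex,ey,ez=frame(-7.3,40); R=tool(-7.3,tilt)
plan(BC+off*ez+env.pinch_z*R[:,1]+[0,0,up],R,mm=mm)
E
python3 g.py .075 31 0
```

```text
t 2.2 dist mm 29.7 ang 2.4 rows 1 joints [17.0, 48.5, 46.2, 115.7, 14.4, 112.2] F [-0.4, 1.0, -0.5] w 0.0855
-0.056, 0.140, 0.129, 0.000, -0.003, -0.006 ,
```

Request:
apply_moves(increments=[-0.056,0,0.129,0,-0.003,-0.006])

```text
t: 2.33
position: [0.5899, 0.2652, 0.1184]
tool_rot: [[-0.131, -0.509, 0.851], [-0.991, 0.07, -0.11], [-0.004, -0.858, -0.514]]
wrist_force: [-0.5, 0.7, 1.0]
width: 0.0852
```

```bash
python3 g.py .075 31 0; python3 - <<'E'
from h import *
p,d=env.grab_frame("wrist"); cv2.imwrite("pics/w1.png",p[:,:,::-1]); np.save("w_d.npy",d); np.save("w_T.npy",env.calibration("wrist")["extrinsics"])
E
```

```text
t 2.33 dist mm 9.5 ang 0.3 rows 1 joints [17.6, 51.1, 48.4, 115.7, 12.8, 111.8] F [-0.5, 0.7, 1.0] w 0.0852
-0.036, 0.052, -0.005, -0.000, -0.000, -0.001 ,
```

View pics/w1.png

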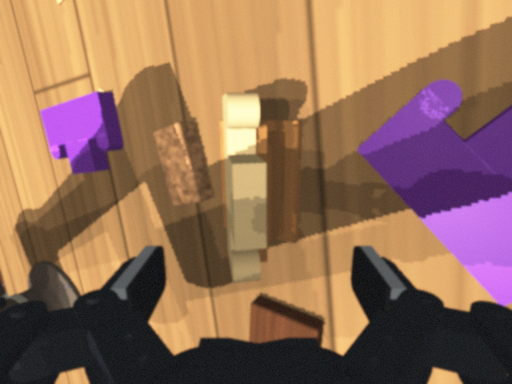

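The wrist view shows the board edge-on, with its middle tab at (248,200) between the fingers at about (150,280) and (365,280). I'll check it against the wrist depth.

```bash
python3 - <<'E'
from h import *
ex,ey,ez=frame(-7.3,40)
P=cloud("wrist",np.load("w_d.npy"),np.load("w_T.npy")); L=(P-BC)@np.stack([ex,ey,ez],1)
s=L[165:240,205:300].reshape(-1,3); s=s[abs(s[:,2]-.05)<.008]
print(len(s),np.percentile(s,[1,5,50,95,99],axis=0).round(4))
r=L[150:255,200:310].reshape(-1,3); r=r[abs(r[:,2]-.05)<.008]; print(np.percentile(r,[1,50,99],axis=0).round(4))
E
```

```text
2480 [[-0.0098 -0.0208  0.0427]
 [-0.009  -0.0186  0.0431]
 [ 0.001   0.0057  0.0441]
 [ 0.0111  0.0281  0.0451]
 [ 0.012   0.0301  0.0455]]
[[-0.0098 -0.0276  0.0427]
 [ 0.001   0.0035  0.0441]
 [ 0.012   0.0315  0.0455]]
```

```bash
sed -i 's/^BC=.*/_e=frame(-7.3,40); BC=np.array([.5478,.2761,.0707])+.0007*_e[0]+.0015*_e[1]-.004*_e[2]/' h.py; python3 -c "
from h import *; print(BC)"; python3 g.py .05 34.5 0
```

```text
[0.54597217 0.27784641 0.06718587]
t 2.38 dist mm 36.0 ang 3.6 rows 1 joints [17.8, 51.3, 48.5, 115.6, 12.8, 111.8] F [-1.3, 0.8, -2.0] w 0.0852
-0.032, 0.233, -0.044, -0.010, 0.000, -0.000 ,
```

Request:
apply_moves(increments=[-0.016,0.117,-0.02,-0.005,0,0,-0.016,0.117,-0.02,-0.005,0,0])

```text
t: 2.62
position: [0.5678, 0.2758, 0.09]
tool_rot: [[-0.128, -0.561, 0.818], [-0.992, 0.076, -0.103], [-0.005, -0.824, -0.566]]
wrist_force: [-0.5, 0.8, -0.4]
width: 0.0854
```

```bash
python3 g.py .027 38 0 
```

```text
t 2.62 dist mm 23.3 ang 3.5 rows 1 joints [18.3, 51.4, 43.5, 113.8, 14.4, 111.5] F [-0.5, 0.8, -0.4] w 0.0854
0.005, 0.153, -0.025, -0.010, 0.000, -0.001 ,
```

Request:
apply_moves(increments=[0.002,0.076,-0.012,-0.005,0,0,0.002,0.08,-0.013,-0.005,0,0])

```text
t: 2.88
position: [0.5503, 0.2779, 0.0736]
tool_rot: [[-0.127, -0.613, 0.78], [-0.992, 0.083, -0.097], [-0.006, -0.786, -0.618]]
wrist_force: [0.2, -0.2, 0.1]
width: 0.0853
```

```bash
python3 g.py .027 38.5 0 
```

```text
t 2.88 dist mm 1.6 ang 0.5 rows 1 joints [18.3, 52.7, 41.6, 114.2, 15.8, 110.5] F [0.2, -0.2, 0.1] w 0.0853
0.004, -0.004, 0.009, -0.001, 0.001, -0.001 ,
```

Request:
apply_moves(increments=[0.004,-0.004,0.009,-0.003,0,0])

```text
t: 3.0
position: [0.5509, 0.2771, 0.0728]
tool_rot: [[-0.127, -0.628, 0.767], [-0.992, 0.085, -0.095], [-0.006, -0.773, -0.634]]
wrist_force: [-15.3, -5.6, 13.5]
width: 0.0851
```

Request:
apply_moves(increments=[0,0,0,0,0,0,0,0,0,0,0,0,0,0,0,0,0,0,0,0,0,0,0,0,0,0,0,0,0,0], fingers=1, grip_force=35)

```text
t: 3.62
position: [0.5518, 0.2768, 0.0738]
tool_rot: [[-0.128, -0.626, 0.769], [-0.992, 0.086, -0.095], [-0.007, -0.775, -0.632]]
wrist_force: [-0.4, -0.3, -1.3]
width: 0.0203
```

```bash
python3 g.py .027 38.5 0 
```

```text
t 3.62 dist mm 0.7 ang 0.8 rows 1 joints [18.0, 54.0, 43.5, 115.8, 16.0, 110.0] F [-0.4, -0.3, -1.3] w 0.0203
-0.002, 0.004, 0.001, 0.002, 0.001, -0.001 ,
```

```bash
python3 g.py .027 34 .045 10 
```

```text
t 3.62 dist mm 43.5 ang 5.2 rows 5 joints [18.0, 54.0, 43.5, 115.8, 16.0, 110.0] F [-0.4, -0.3, -1.3] w 0.0203
-0.001, -0.046, -0.036, 0.003, 0.000, -0.000 ,
-0.001, -0.046, -0.035, 0.003, 0.000, -0.000 ,
-0.001, -0.047, -0.034, 0.003, 0.000, -0.000 ,
-0.001, -0.048, -0.033, 0.003, 0.000, -0.000 ,
-0.001, -0.048, -0.032, 0.003, 0.000, -0.000 ,
```

Request:
apply_moves(increments=[-0.001,-0.046,-0.037,0.003,0,0,-0.001,-0.046,-0.037,0.003,0,0,-0.001,-0.047,-0.036,0.003,0,0,-0.001,-0.048,-0.035,0.003,0,0,-0.001,-0.048,-0.034,0.003,0,0])

```text
t: 4.25
position: [0.5514, 0.2772, 0.1212]
tool_rot: [[-0.128, -0.546, 0.828], [-0.992, 0.076, -0.103], [-0.006, -0.834, -0.551]]
wrist_force: [0.0, 0.4, -1.8]
width: 0.0204
```

```bash
python3 g.py .027 28 .085 30; python3 - <<'E'
from h import *
p,d=env.grab_frame("scene"); cv2.imwrite("pics/s2.png",cv2.resize(p[130:320,180:420,::-1],None,fx=3,fy=3)); 
p,d=env.grab_frame("top"); cv2.imwrite("pics/t2.png",cv2.resize(p[80:260,120:360,::-1],None,fx=3,fy=3)); 
E
```

```text
t 4.25 dist mm 35.3 ang 5.5 rows 2 joints [18.9, 47.8, 41.2, 113.9, 14.4, 112.2] F [0.0, 0.4, -1.8] w 0.0204
-0.001, -0.103, -0.056, 0.008, 0.000, -0.000 ,
-0.000, -0.106, -0.051, 0.008, 0.000, -0.000 ,
```

View pics/s2.png

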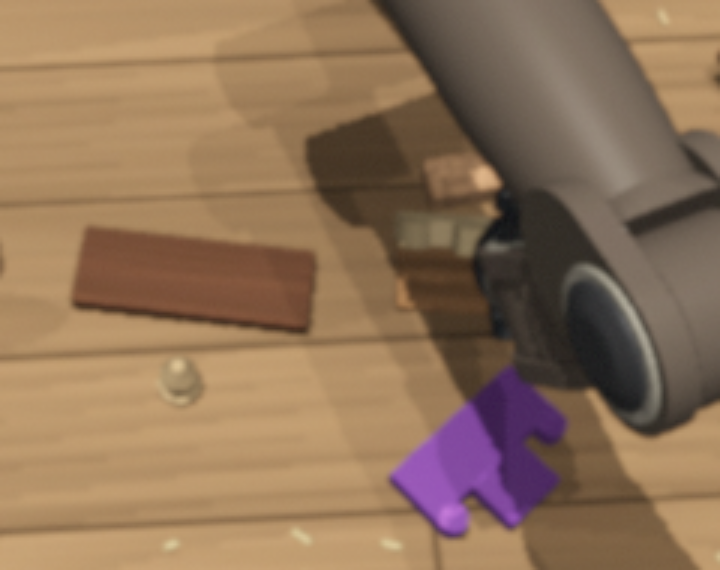

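View pics/t2.png

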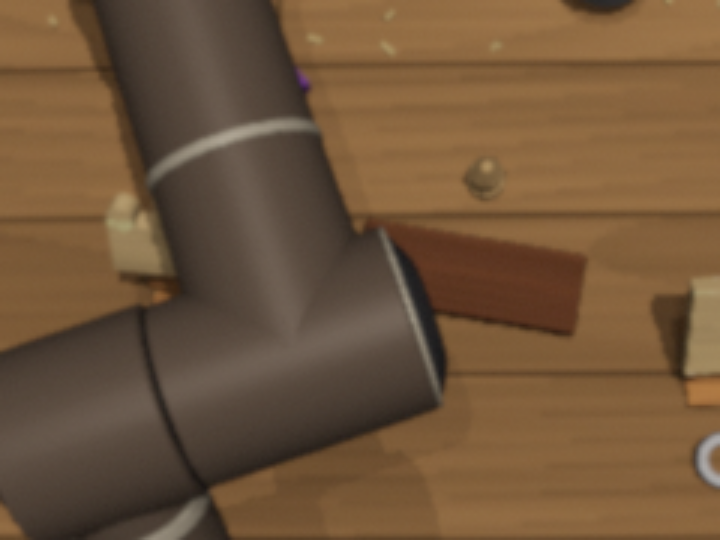

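```bash
cat > q.py <<'E'
from h import *; import sys
a=[float(v) for v in sys.argv[1:]]
x,y,z,psi,tilt=a[:5]; mm=a[5] if len(a)>5 else 50
plan(np.array([x,y,z]),tool(psi,tilt),mm=mm)
E
python3 -c "
from h import *
R=np.array([[-0.128, -0.626, 0.769], [-0.992, 0.086, -0.095], [-0.007, -0.775, -0.632]]);p=np.array([0.5518, 0.2768, 0.0738])
print(R.T@(BC-p), Rt.from_matrix(tool(-7.3,40).T@R).as_rotvec()*57.3)"
python3 q.py .54 .24 .22 -8 10 40
```

```text
[-0.00024578  0.00886416 -0.00040088] [ 0.8036937  -0.20854642  0.33552293]
t 4.35 dist mm 104.9 ang 23.4 rows 3 joints [19.0, 47.7, 41.3, 114.0, 14.4, 112.2] F [-0.6, 0.0, -0.8] w 0.0202
0.084, -0.173, -0.132, 0.022, 0.001, -0.000 ,
0.085, -0.189, -0.107, 0.022, 0.001, -0.000 ,
0.086, -0.202, -0.080, 0.022, 0.001, -0.000 ,
```

Request:
apply_moves(increments=[0,-0.15,-0.12,0.012,0,0,0.08,-0.17,-0.12,0.018,0.001,0,0.08,-0.19,-0.1,0.02,0.001,0,0.08,-0.16,-0.06,0.02,0.001,0])

```text
t: 4.85
position: [0.5361, 0.2414, 0.2345]
tool_rot: [[-0.147, -0.14, 0.979], [-0.989, 0.016, -0.147], [0.005, -0.99, -0.141]]
wrist_force: [0.7, 0.7, -1.9]
width: 0.0205
```

```bash
python3 q.py .524 .024 .17 -10 0 40
```

```text
t 4.85 dist mm 227.1 ang 8.3 rows 6 joints [22.1, 21.6, 20.9, 96.5, 3.9, 120.3] F [0.7, 0.7, -1.9] w 0.0205
0.241, 0.069, 0.032, 0.004, 0.001, 0.000 ,
0.240, 0.069, 0.032, 0.004, 0.001, 0.000 ,
0.240, 0.070, 0.031, 0.004, 0.001, 0.000 ,
0.240, 0.070, 0.031, 0.004, 0.001, 0.000 ,
0.240, 0.071, 0.030, 0.004, 0.001, 0.000 ,
```

Request:
apply_moves(increments=[0.24,0.03,0.03,0.004,0.001,0,0.24,0.07,0.03,0.004,0.001,0,0.24,0.07,0.03,0.004,0.001,0,0.24,0.07,0.03,0.004,0.001,0,0.24,0.07,0.03,0.004,0.001,0])

```text
t: 5.48
position: [0.5229, 0.0579, 0.1907]
tool_rot: [[-0.174, -0.005, 0.985], [-0.985, -0.002, -0.174], [0.003, -1.0, -0.004]]
wrist_force: [0.5, -0.3, -1.7]
width: 0.0202
```

```bash
python3 q.py .524 .024 .15 -10 0 30
```

```text
t 5.47 dist mm 53.0 ang 0.3 rows 2 joints [6.4, 7.6, -2.1, 80.6, -0.1, 106.4] F [0.5, -0.3, -1.7] w 0.0202
0.110, 0.136, 0.024, 0.000, -0.000, 0.000 ,
0.111, 0.136, 0.023, 0.000, -0.000, 0.000 ,
```

Request:
apply_moves(increments=[0.11,0.13,0.024,0,0,0,0.11,0.1,0.024,0,0,0,0,0,0,0,0,0])

```text
t: 5.85
position: [0.5215, 0.0208, 0.1542]
tool_rot: [[-0.177, -0.008, 0.984], [-0.984, -0.001, -0.177], [0.003, -1.0, -0.007]]
wrist_force: [0.4, -0.6, -2.5]
width: 0.0203
```

```bash
python3 - <<'E'
from h import *
o=env.observe();print(o["position"],o["t"]);np.savez("o3.npz",**{k:np.array(v) for k,v in o.items()})
for c in ["scene","top","wrist"]:
    T=env.calibration(c)["extrinsics"]; p,d=env.grab_frame(c); P=cloud(c,d,T); np.save(f"{c}3_P.npy",P); np.save(f"{c}3_p.npy",p)
    cv2.imwrite(f"pics/{c}3.png",p[:,:,::-1])
a=np.load("scene3_p.npy")[130:290,140:340,::-1]; cv2.imwrite("pics/s3c.png",cv2.resize(a,None,fx=3.7,fy=3.7,interpolation=cv2.INTER_CUBIC))
E
```

```text
[0.52148123 0.02076388 0.15417071] 5.85
```

View pics/s3c.png

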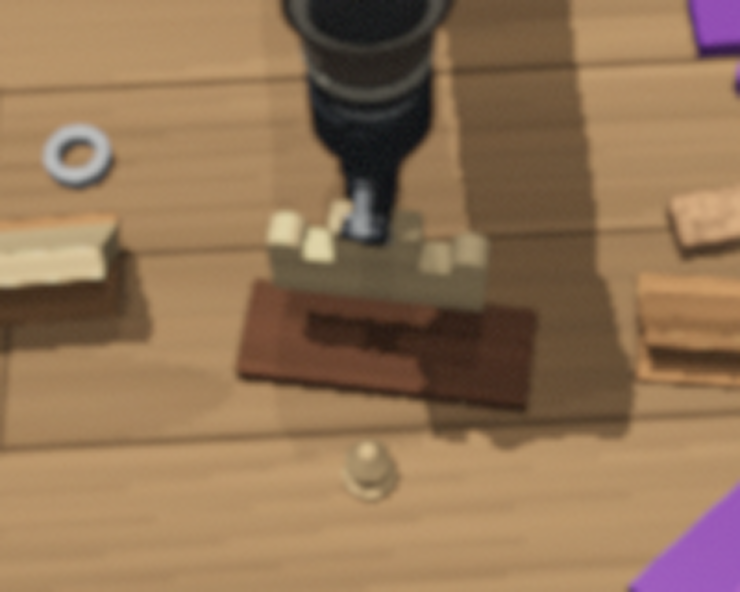

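View pics/wrist3.png

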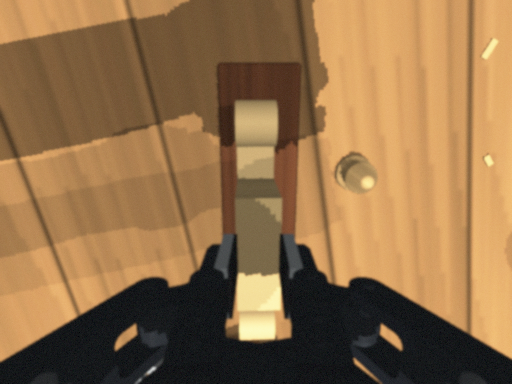

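```bash
cat > m3.py <<'E'
from h import *
o=np.load("o3.npz"); p=o["position"]; R=o["tool_rot"]
ex,ey,ez=frame(-10,0); ref=np.array([p[0],p[1],p[2]])
B=np.stack([ex,ey,ez],1)
for c in ["scene","wrist","top"]:
    P=np.load(f"{c}3_P.npy"); im=np.load(f"{c}3_p.npy").astype(int); L=(P-ref)@B
    # board pts
    wood=(im[...,0]>85)&(im[...,0]-im[...,2]>15)
    m=wood&(abs(L[...,0])<.03)&(abs(L[...,1])<.1)&(L[...,2]>-.08)&(L[...,2]<.06)
    q=L[m]; print(c,m.sum(),"x",np.percentile(q[:,0],[1,10,50,90,99]).round(4),"y",np.percentile(q[:,1],[0,1,99,100]).round(4),"z",np.percentile(q[:,2],[0,1,5,99]).round(4))
    f=q[abs(q[:,0]-np.percentile(q[:,0],85))<.005] if c=="scene" else q[:0]
    if len(f):
        A=np.c_[f[:,1],f[:,2],np.ones(len(f))]; co=np.linalg.lstsq(A,f[:,0],rcond=None)[0]; print("  face x=",co, "yaw err",np.degrees(-co[0]),"lean",np.degrees(co[1]),"rms",(A@co-f[:,0]).std())
    # bottom z at columns
    if c=="scene":
        for y in (-.06,-.03,0,.03,.06):
            g=q[abs(q[:,1]-y)<.008]; print("   bot",y,g[:,2].min().round(4),np.percentile(g[:,2],3).round(4))
    if c=="wrist":
        for nm,s in (("lobe+y?",q[:,1]>.052),("lobe-y",q[:,1]<-.052),("mid",abs(q[:,1])<.028)):
            g=q[s]
            if len(g): print("  ",nm,len(g),np.percentile(g,[1,50,99],axis=0).round(4).tolist())
    # stand
    zt=P[...,2]; ms=(abs(zt-.02)<.007)&(im.sum(2)<300)&(im[...,0]>im[...,2]+15)&(abs(L[...,0])<.07)&(abs(L[...,1])<.14)
    g=P[cv2.morphologyEx(ms.astype(np.uint8),cv2.MORPH_OPEN,np.ones((3,3)))>0]
    if len(g): r=cv2.minAreaRect(g[:,:2].astype(np.float32)); print("  stand",len(g),np.median(g[:,2]).round(4),r)
E
python3 m3.py
```

```text
scene 1098 x [-0.0125 -0.0065  0.0064  0.009   0.0109] y [-0.0741 -0.0716  0.0744  0.0762] z [-0.0611 -0.0569 -0.0513  0.0442]
  face x= [0.0018435  0.03693856 0.00774055] yaw err -0.10562474977279439 lean 2.116423389502503 rms 0.001256047533124477
   bot -0.06 -0.0565 -0.0542
   bot -0.03 -0.0608 -0.0546
   bot 0 -0.0594 -0.0562
   bot 0.03 -0.0611 -0.054
   bot 0.06 -0.055 -0.0504
  stand 1954 0.02 ((0.5237477421760559, 0.0250050351023674), (0.2195221185684204, 0.08331829309463501), 80.86038970947266)
wrist 9965 x [-0.0113 -0.0087 -0.      0.0088  0.0115] y [-0.0726 -0.0678  0.0731  0.0742] z [-0.0056 -0.0041 -0.0032  0.0469]
   lobe+y? 1807 [[-0.0112, 0.0524, 0.0066], [-0.0006, 0.0636, 0.0153], [0.0103, 0.0742, 0.0179]]
   lobe-y 1003 [[-0.0111, -0.0712, 0.0119], [-0.0006, -0.0592, 0.0168], [0.0101, -0.0526, 0.019]]
   mid 4668 [[-0.01, -0.0274, 0.0408], [0.0005, 0.0025, 0.0423], [0.0172, 0.0275, 0.0522]]
  stand 7638 0.0191 ((0.5262559652328491, 0.04517325013875961), (0.17444609105587006, 0.08096787333488464), 80.16072082519531)
top 5 x [-0.0079 -0.007  -0.0031  0.0015  0.0025] y [0.0699 0.0699 0.0718 0.0718] z [0.0115 0.0115 0.0115 0.0132]
  stand 279 0.0209 ((0.5392403602600098, 0.11608808487653732), (0.08291126042604446, 0.035793889313936234), 0.6089642643928528)
```

```bash
python3 q.py .5245 .0226 .087 -9.9 -1.2 25
```

```text
t 6.0 dist mm 68.9 ang 1.5 rows 3 joints [2.5, 7.4, -6.7, 76.2, -0.1, 102.6] F [0.1, 1.1, -2.2] w 0.02
-0.002, 0.153, 0.004, 0.001, -0.000, 0.000 ,
-0.002, 0.153, 0.003, 0.001, -0.000, 0.000 ,
-0.002, 0.153, 0.002, 0.001, -0.000, 0.000 ,
```

Request:
apply_moves(increments=[-0.005,0.15,0.006,0.002,0,0,-0.004,0.15,0.006,0.001,0,0,0,0.1,0.004,0.001,0,0,0,0,0,0,0,0])

```text
t: 6.5
position: [0.5286, 0.0262, 0.0974]
tool_rot: [[-0.171, 0.026, 0.985], [-0.985, -0.004, -0.171], [-0.0, -1.0, 0.026]]
wrist_force: [0.4, -0.4, -1.3]
width: 0.0202
```

```bash
python3 q.py .5245 .0226 .083 -9.9 -1.2 25
```

```text
t 6.5 dist mm 15.4 ang 0.3 rows 1 joints [3.0, 7.3, -14.1, 67.1, -0.3, 102.9] F [0.4, -0.4, -1.3] w 0.0202
0.028, 0.095, -0.025, -0.001, 0.000, -0.000 ,
```

Request:
apply_moves(increments=[0.028,0.05,-0.026,-0.001,0,0,0,0.04,0,0,0,0,0,0,0,0,0,0])

```text
t: 6.88
position: [0.5254, 0.0232, 0.085]
tool_rot: [[-0.17, 0.022, 0.985], [-0.986, -0.003, -0.17], [-0.001, -1.0, 0.022]]
wrist_force: [0.0, 0.4, -1.8]
width: 0.02
```

```bash
python3 q.py .5245 .0226 .079 -9.9 -1.2 25;  python3 - <<'E'
from h import *
o=env.observe();np.savez("o3.npz",**{k:np.array(v) for k,v in o.items()})
for c in ["scene","top","wrist"]:
    T=env.calibration(c)["extrinsics"]; p,d=env.grab_frame(c); P=cloud(c,d,T); np.save(f"{c}3_P.npy",P); np.save(f"{c}3_p.npy",p)
    cv2.imwrite(f"pics/{c}4.png",p[:,:,::-1])
a=np.load("scene3_p.npy")[130:290,140:340,::-1]; cv2.imwrite("pics/s4c.png",cv2.resize(a,None,fx=3.7,fy=3.7,interpolation=cv2.INTER_CUBIC))
E
python3 m3.py
```

```text
t 6.88 dist mm 6.1 ang 0.2 rows 1 joints [2.7, 7.5, -15.6, 65.8, -0.2, 102.4] F [0.0, 0.4, -1.8] w 0.02
0.005, 0.040, -0.006, -0.000, 0.000, -0.000 ,
scene 1342 x [-0.0226 -0.0081  0.0076  0.0211  0.0293] y [-0.0997 -0.0979  0.0741  0.076 ] z [-0.0717 -0.0691 -0.0672  0.0437]
  face x= [ 0.00893856 -0.04793207  0.0132637 ] yaw err -0.5121419237772206 lean -2.7463052481534342 rms 0.002645588648257411
   bot -0.06 -0.0691 -0.0669
   bot -0.03 -0.0709 -0.0685
   bot 0 -0.0706 -0.069
   bot 0.03 -0.0624 -0.0508
   bot 0.06 -0.0554 -0.05
  stand 1213 0.0199 ((0.5228412747383118, 0.025293566286563873), (0.21963119506835938, 0.08212491124868393), 79.8362808227539)
wrist 14730 x [-0.0288 -0.0175 -0.0008  0.0194  0.0292] y [-0.1    -0.0685  0.0985  0.1   ] z [-0.0684 -0.0671 -0.0665  0.0432]
   lobe+y? 4447 [[-0.0289, 0.0526, -0.0672], [0.0008, 0.0749, -0.0651], [0.0295, 0.0994, 0.0168]]
   lobe-y 1045 [[-0.0179, -0.0975, -0.0665], [-0.0011, -0.0608, 0.0157], [0.0221, -0.0539, 0.0181]]
   mid 6272 [[-0.0291, -0.0274, -0.067], [-0.0013, 0.0015, 0.0411], [0.0291, 0.0276, 0.0499]]
  stand 12677 0.0191 ((0.5278482437133789, 0.055175624787807465), (0.15355181694030762, 0.08083215355873108), 80.04966735839844)
top 9 x [-0.0094 -0.0091 -0.0044  0.0023  0.005 ] y [0.0679 0.0679 0.0718 0.0718] z [0.0105 0.0105 0.0107 0.017 ]
  stand 290 0.0209 ((0.5392000675201416, 0.11572915315628052), (0.08269701898097992, 0.03549433499574661), 0.13546337187290192)
```

View pics/s4c.png

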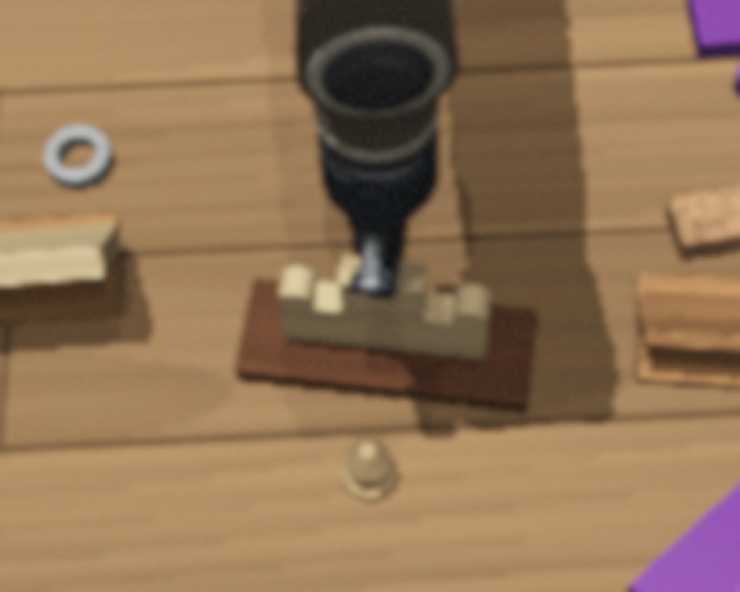

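Request:
apply_moves(increments=[0.005,0.02,-0.007,0,0,0,0,0.013,0,0,0,0])

```text
t: 7.28
position: [0.5249, 0.0225, 0.0807]
tool_rot: [[-0.17, 0.023, 0.985], [-0.985, -0.003, -0.17], [-0.001, -1.0, 0.023]]
wrist_force: [-0.5, 0.0, -2.5]
width: 0.0204
```

Request:
apply_moves(increments=[0,0.01,0,0,0,0,0,0,0,0,0,0])

```text
t: 7.52
position: [0.5248, 0.0225, 0.0789]
tool_rot: [[-0.17, 0.023, 0.985], [-0.985, -0.003, -0.17], [-0.001, -1.0, 0.023]]
wrist_force: [-0.1, 0.1, -1.6]
width: 0.0203
```

Request:
apply_moves(increments=[0,0.01,0,0,0,0])

```text
t: 7.65
position: [0.5253, 0.0221, 0.0782]
tool_rot: [[-0.17, 0.024, 0.985], [-0.985, -0.004, -0.17], [-0.001, -1.0, 0.024]]
wrist_force: [-2.1, -1.6, 10.6]
width: 0.0203
```

Request:
apply_moves(increments=[0,0.008,0,0,0,0])

```text
t: 7.78
position: [0.5259, 0.022, 0.0782]
tool_rot: [[-0.17, 0.026, 0.985], [-0.985, -0.004, -0.17], [-0.001, -1.0, 0.026]]
wrist_force: [-3.0, -0.2, 7.1]
width: 0.0203
```

Request:
apply_moves(increments=[0,0.004,-0.003,0,0,0,0,0,0,0,0,0])

```text
t: 8.02
position: [0.5257, 0.0222, 0.0783]
tool_rot: [[-0.17, 0.027, 0.985], [-0.985, -0.003, -0.17], [-0.001, -1.0, 0.027]]
wrist_force: [-0.3, 0.1, -0.5]
width: 0.0199
```

```bash
python3 - <<'E'
from h import *
p,d=env.grab_frame("scene"); cv2.imwrite("pics/s5.png",cv2.resize(p[130:290,140:340,::-1],None,fx=3.7,fy=3.7,interpolation=cv2.INTER_CUBIC))
P=cloud("scene",d); np.save("s5_P.npy",P)
ex,ey,ez=frame(-9.9,0); L=(P-np.array([.5237,.0238,.02]))@np.stack([ex,ey,ez],1)
m=(abs(L[...,0])<.025)&(abs(L[...,1])<.08)&(L[...,2]>.008)&(L[...,2]<.052); q=L[m]
f=q[(q[:,0]>0)]; f=f[abs(f[:,0]-np.median(f[:,0]))<.004]
A=np.c_[f[:,1],f[:,2],np.ones(len(f))]; co=np.linalg.lstsq(A,f[:,0],rcond=None)[0]; print(len(f),co,"yaw",np.degrees(-co[0]),"lean",np.degrees(co[1]),np.percentile(f[:,1],[0,1,99,100]),np.percentile(f[:,2],[0,100]))
o=env.observe(); print(o["position"],o["wrist_force"])
E
```

```text
381 [-0.00376223  0.01577565  0.00934365] yaw 0.21555975954294257 lean 0.9038783211744861 [-0.07448525 -0.07321988  0.07479043  0.07528852] [0.00805541 0.05190086]
[0.5256729  0.02216111 0.07823001] [-0.40392542  0.10166945  0.37220071]
```

View pics/s5.png

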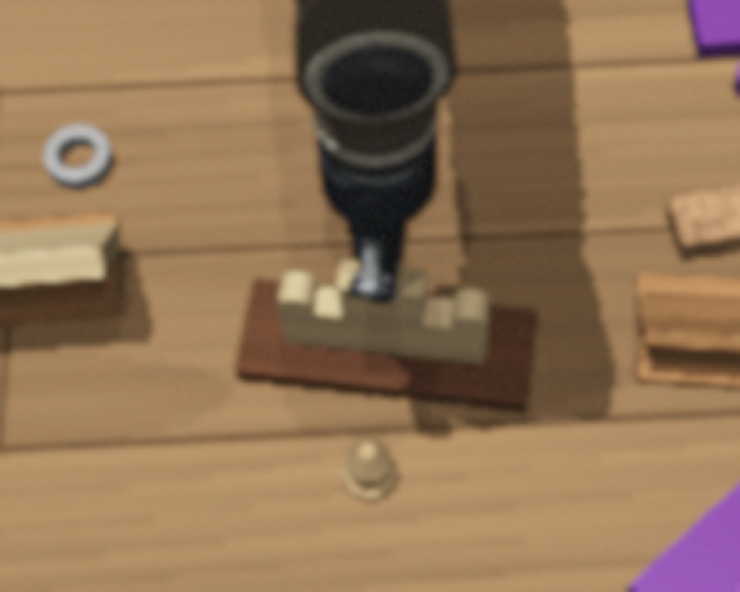

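Request:
apply_moves(increments=[0,0,0,0,0,0,0,0,0,0,0,0,0,0,0,0,0,0], fingers=0.55)

```text
t: 8.45
position: [0.5261, 0.0222, 0.0781]
tool_rot: [[-0.17, 0.027, 0.985], [-0.985, -0.003, -0.17], [-0.001, -1.0, 0.028]]
wrist_force: [-0.2, 0.0, 1.0]
width: 0.0384
```

```bash
python3 - <<'E'
from h import *
p,d=env.grab_frame("wrist"); cv2.imwrite("pics/w6.png",p[:,:,::-1])
p,d=env.grab_frame("scene"); cv2.imwrite("pics/s6.png",cv2.resize(p[130:290,140:340,::-1],None,fx=3.7,fy=3.7,interpolation=cv2.INTER_CUBIC))
o=env.observe(); print(o["position"],o["wrist_force"],o["width"])
E
```

```text
[0.52605871 0.02221503 0.07809566] [-0.10150955 -0.03446854  0.61453507] 0.038552062876094334
```

View pics/w6.png

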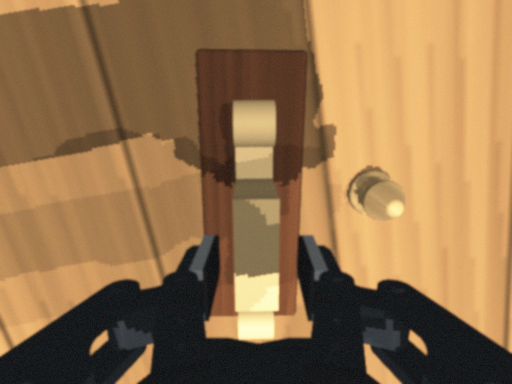

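View pics/s6.png

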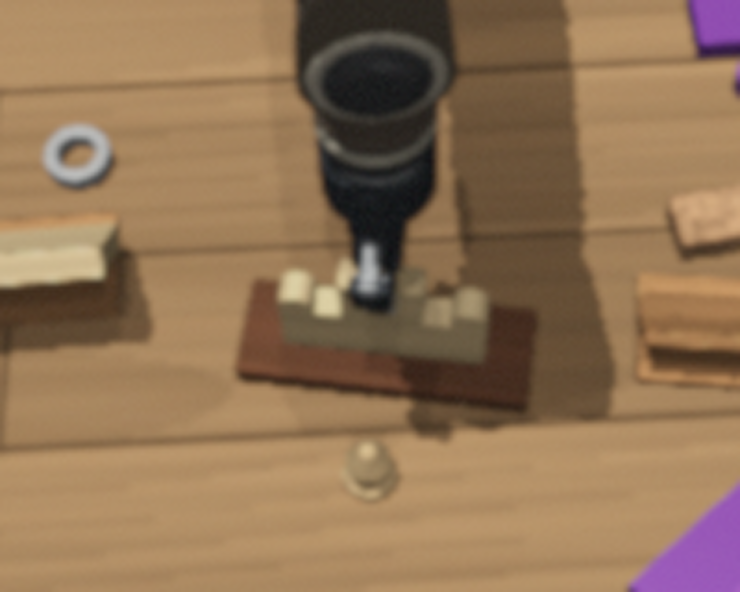

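The board now stands free between the open pads: (256,220) in the wrist view, with clear gaps on both sides. I'll open fully and back straight up.

Request:
apply_moves(increments=[0,0,0,0,0,0,0,0,0,0,0,0,0,0,0,0,0,0], fingers=0.2)

```text
t: 8.93
position: [0.5261, 0.0222, 0.0781]
tool_rot: [[-0.17, 0.027, 0.985], [-0.985, -0.003, -0.17], [-0.001, -1.0, 0.028]]
wrist_force: [-0.6, -0.1, 0.2]
width: 0.0686
```

Request:
apply_moves(increments=[0,-0.12,0,0,0,0,0,-0.2,0,0,0,0,0,-0.3,0,0,0,0,0,-0.3,0,0,0,0,0,-0.2,0,0,0,0])

```text
t: 9.55
position: [0.5194, 0.0227, 0.2478]
tool_rot: [[-0.17, 0.021, 0.985], [-0.985, -0.004, -0.17], [0.0, -1.0, 0.021]]
wrist_force: [0.7, 0.1, -0.3]
width: 0.0682
```

Request:
apply_moves(increments=[-0.3,-0.1,0,0,0,0,-0.35,0,0,0,0,0,-0.35,0,0,0,0,0,-0.3,0,0,0,0,0,-0.1,0,0,0,0,0])

```text
t: 10.18
position: [0.558, 0.2343, 0.2676]
tool_rot: [[-0.175, 0.029, 0.984], [-0.985, -0.003, -0.175], [-0.002, -1.0, 0.029]]
wrist_force: [0.9, -0.1, -0.9]
width: 0.0686
```

```bash
cat > fin.py <<'E'
from h import *
ex,ey,ez=frame(-9.9,0)
for c in ["scene","top"]:
    p,d=env.grab_frame(c); cv2.imwrite(f"pics/{c}7.png",p[:,:,::-1]); P=cloud(c,d)
    L=(P-np.array([.5237,.0238,.02]))@np.stack([ex,ey,ez],1)
    m=(abs(L[...,0])<.025)&(abs(L[...,1])<.09)&(L[...,2]>.008)&(L[...,2]<.11); q=L[m]
    print(c,len(q),np.percentile(q,[1,50,99],axis=0).round(4).tolist())
    t=q[q[:,2]>.09]; print(" top edge",len(t),np.percentile(t,[2,50,98],axis=0).round(4).tolist() if len(t) else "")
    f=q[q[:,2]<.052]
    if c=="scene": f=f[f[:,0]>0]; f=f[abs(f[:,0]-np.median(f[:,0]))<.004]; A=np.c_[f[:,1],f[:,2],np.ones(len(f))]; co=np.linalg.lstsq(A,f[:,0],rcond=None)[0]; print(co,"yaw",np.degrees(-co[0]),"lean",np.degrees(co[1]))
o=env.observe(); print(o["t"],o["position"],o["wrist_force"])
a=cv2.imread("pics/scene7.png")[130:290,140:340]; cv2.imwrite("pics/s7c.png",cv2.resize(a,None,fx=3.7,fy=3.7,interpolation=cv2.INTER_CUBIC))
E
python3 fin.py
```

```text
scene 1074 [[-0.0124, -0.0725, 0.0095], [0.0089, 0.0016, 0.0582], [0.0119, 0.0735, 0.103]]
 top edge 219 [[-0.0126, -0.0281, 0.0915], [0.0015, 0.0009, 0.0996], [0.0112, 0.0294, 0.1037]]
[-0.00310162  0.00359959  0.00958741] yaw 0.1777097367933443 lean 0.20624154773711087
top 707 [[-0.0101, -0.0763, 0.0088], [-0.0055, -0.003, 0.0697], [0.0128, 0.0704, 0.104]]
 top edge 195 [[-0.0096, -0.032, 0.0928], [0.0008, -0.0036, 0.101], [0.0127, 0.0254, 0.1053]]
10.275 [0.55796167 0.23317812 0.26756322] [-0.44927029 -0.31913095  0.2767709 ]
```

View pics/s7c.png

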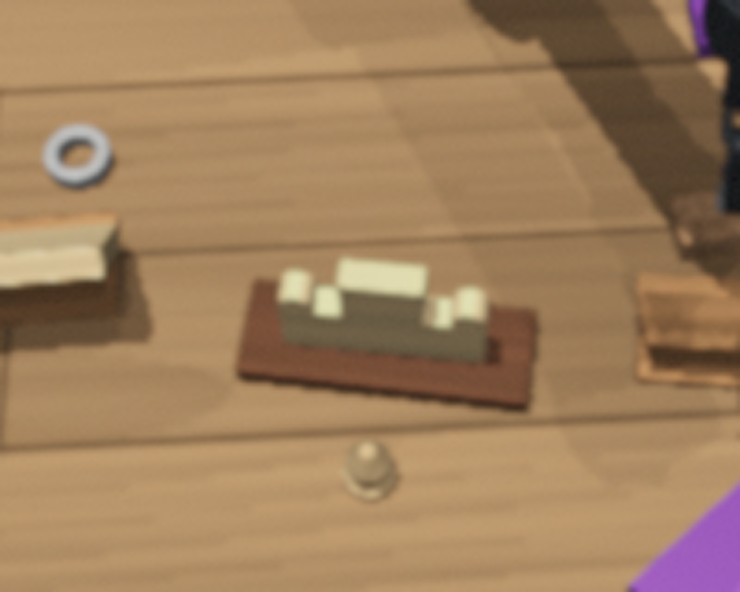

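View pics/top7.png

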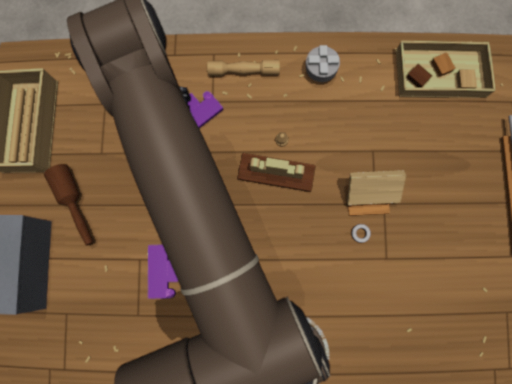

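The scene view shows the board upright at crop (385,310), in the middle of the stand. The top view shows it centred at (276,167), with the plain board unmoved at (376,188). I'll let the arm settle and hand in.

Request:
apply_moves(increments=[0,0,0,0,0,0,0,0,0,0,0,0])

```text
t: 10.52
position: [0.5578, 0.2308, 0.2681]
tool_rot: [[-0.177, 0.029, 0.984], [-0.984, -0.004, -0.177], [-0.001, -1.0, 0.029]]
wrist_force: [0.3, -0.8, 0.1]
width: 0.0683
```

```bash
python3 -c "
from station import env
print(env.observe()['t'], env.job_done())"
```

```text
the job is handed in; nothing more can be done
10.525 None
```

The shaped pattern board now stands upright on its long straight edge in the middle of the dark stand, and I handed the job in at about 10.5 s. I lifted it straight up off its rest, turned it upright, lowered it until it touched (about 10 N), let go and moved the arm clear.

**Last checks:**
- **Upright:** the scene camera puts the lean at about 0.2°, and the top edge about 100 mm above the stand.
- **Lined up:** the board is within 0.2° of the stand's length.
- **Centred:** it is within about 2 mm across the stand. Along the stand the two cameras differ: about +1 mm from the scene camera and −3 mm from the top camera.
- **Plain board:** it looks unmoved in the pictures; I did not measure it again.

**Disagreements and contacts:**
- **Arm limit at the grasp:** joint 4 reached its upper limit (115.8 read, limit 115.82), so I gripped at about 39° instead of 40°. I corrected the small lean before setting the board down.
- **Brief contact:** the wrist force read about 20 N for a moment just before the jaws closed, then dropped to about zero. I did not find out what touched.
- **Board position:** the wrist camera put the board about 6 mm lower along the slope than the other two. I used a value in between and found the set-down height by touch.

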